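# Lay up a bookmatched headplate in the gluing jig and snug the cam

### The job

Lay the two halves of the guitar headplate flat in the gluing jig, side by side with their straight joint edges facing each other and their sawn-corner ends fully home against the end stop. Then turn the cam lever just far enough to close the joint and press the sprung rail back visibly, by about 2 to 3 mm, never so far that the rail nears its backing batten. Leave the other things on the bench where they are, and let go of everything.

Things in the scene. Friction and masses are not known exactly. Their poses are not given: they have to be found in the camera images.
- jig: Gluing jig, pale battens 16 mm high screwed to the bench (the bench is its floor). Origin at bench height in the inner corner between the sprung rail's face (x=0) and the end stop's face (y=0). The tray is x 0 to 110 mm, y from 0 out to its open mouth at +y. End stop: y -20 to 0, x -35 to 130 mm. A 45 degree filler, 12 mm along each wall, fills both corners at the stop: only a sawn corner goes home.
- home_a (a point): Where half_a's origin belongs, at jig x=25, y=75 mm, bench height, at the jig's yaw. The dark sprung rail lies beside it, along x=0 (y 2 to 140 mm, 12 mm thick, top at 15.5 mm), and gives way in -x; an 8 mm space behind it, then its backing batten (x -20 to -35 mm, y -20 to 140 mm).
- home_b (a point): Where half_b's origin belongs when the joint is closed on a relaxed rail, at jig x=75, y=75 mm, bench height, at the jig's yaw. Before clamping there is 6 to 10 mm of side play towards the cam. Outside it stand two guide blocks at jig x 110 to 126 mm (y 0 to 24 and 100 to 130 mm, 16 mm high), the cam disc between them.
- rail (a joint): How far the sprung rail is pressed back towards its batten (-x of the jig), m: 0 relaxed, 0.007 the very end of its travel. Spring 3.5 N per mm. It should end between 0.001 and 0.0055 and never go past 0.0055.
- half_a: Half of a headplate, dark hardwood board 50 (x) by 150 (y) by 10 mm, about 65 g. Origin at the centre of the underside, of the full rectangle. Its top end is at -y; the outer corner of that end (-x, -y) is sawn off at 45 degrees, 25 mm along each edge. Its straight joint edge is the +x side. A pale pencil line is on the upper face.
- half_b: The mirror image of half_a, same size and weight: top end at -y, sawn corner at (+x, -y), joint edge on the -x side. Either half may lie nearer to the jig, at any angle.
- half_a_joint (a point): Middle of half_a's joint edge, at mid thickness.
- half_b_joint (a point): Middle of half_b's joint edge, at mid thickness.
- half_a_top (a point): Middle of what is left of half_a's top end edge, 75 mm from its origin; touches the end stop when home.
- half_b_top (a point): Middle of what is left of half_b's top end edge, 75 mm from its origin; touches the end stop when home.
- cam (a joint): Angle of the cam lever, rad: 0 open, grows anticlockwise seen from above, to 2.2. The metal eccentric disc (radius 18 mm, centre 10 mm off the pivot, 4 to 18 mm above the bench) reaches 18 + 10 cos(2.27 - angle) mm from the pivot towards the rail. Stiff hinge, stays where it is left: about 3.5 N at the knob to turn it, 5 to 8 N when clamping.
- cam_pivot (a point): Axis of the cam lever, at the top of its pin, 31 mm above the bench; it stands at jig x 119 to 122 mm, y 58 to 62 mm, different each time.
- cam_knob (a point): Centre of the top of the upright round wooden knob at the end of the cam lever: diameter 16 mm, from 28 to 62 mm above the bench, 75 mm from the pivot. The lever bar below it is 14 mm wide, 22 to 28 mm above the bench. At joint value 0 the lever points 35 degrees anticlockwise from jig +x.
- glue: White glue bottle, 48 mm across, 110 mm tall, origin at the centre of its foot. Bystander.
- tin: Open tin cup, 70 mm across, 85 mm tall, origin at the centre of its foot. Bystander.
- plane: Small wooden hand plane 45 by 110 mm, about 55 mm tall, length along its y. Origin at the centre of its underside. Bystander.
- matchbox: Cardboard matchbox 55 by 36 by 18 mm, origin at the centre of its underside. Bystander.

How it is judged:
By the outcome, as a careful person would: the job done as asked, in the order asked, and still so for the second after the job is handed in, with the robot touching nothing.
It also fails if it takes over 72 s, if anything falls off the work surface, if the arm or the gripper's body presses on something with over 40 N, if the wrist force passes 120 N, or if a joint passes its speed limit or range.

### The arm

A 7-joint arm with a two-finger parallel gripper is mounted at the origin on the work surface. World frame = base frame: x ahead of the robot, y to its left, z up, the work surface at z = 0. Lengths are in mm, angles in rad, forces in N, time in s.
With the tool pointing down it reaches from about 400 to 900 mm from the base axis. Payload 5.5 kg.
Tool frame: the origin (TCP) lies midway between the tips of the shut fingers; the grasp point (between the pads) lies 19 mm behind it (grip_depth is the distance from the TCP to the grasp point, in mm); z points along the fingers, y is the line along which they close (so a half turn about z gives the same grasp; the last joint's range is limited). The gripper opens to 92 mm and grips with 3 to 60 N. Pads are 19 mm wide; open, the fingers measure 130 mm over their backs; the gripper's body (75 mm by 190 mm) begins 47 mm behind the grasp point.
Start: joints at [1.486, 0.501, -0.427, 1.55, 0.221, 1.138, -0.21], TCP at [221.573, -611.069, 226.729] pointing down, gripper open.
Joint ranges: [-2.88, 2.88], [-0.31, 2.03], [-1.54, 1.56], [0.2, 2.42], [-1.41, 4.55], [0.19, 2.02], [-2.57, 2.57]. Speed limits (rad/s): [2.57, 2.57, 3.14, 3.14, 3.14, 3.14, 3.14].

### API

Orientations are given as a unit quaternion [x, y, z, w].
In Python, from station import observe, read_camera, sign_off, grip_depth gives the robot as it stands.
- The arm moves only by the shell command python3 -m handwheel 'ROWS'. ROWS is a JSON object of lists of equal length, an entry for each row: "gripper": the opening, from -1 (shut) to 1 (fully open); "travel": the shift along the world's x, y, z in mm, a list of three; "turn": the turn about the world's z in degrees. A call has exactly 5 rows; each row is the pose to reach, as a shift and turn from the pose commanded when the call began; what a row does not reach only later rows make up. A row lasts 1/12 s, in which the tool goes at most 41.7 mm and 7.16 degrees, less where a joint would pass 70% of its speed; a pose out of reach is approached as far as the arm can. A call with a gripper value outside its range is refused whole. The fingers move at their own pace and stop on an object; the grip force is fixed at half the most. Time passes only in rows, so rows that repeat a pose let the fingers close, or fill a call up. It gives the time, the measured TCP pose, the force, the opening and the grip force at its end, in the units of the state.
- observe(): the state, without advancing time (a new reading comes with each control period).
- read_camera(name): name is "scene" or "top"; returns a dict with "frame" (400x640x3 uint8, red, green, blue), "mtx" (3x3 intrinsics, pixels), "R" (3x3) and "t" (3): a world point X has camera coordinates R X + t. Camera axes: x right, y down, z forward; pixel columns grow to the right and rows downward; lengths in mm; the calibration is good to about 2 mm. A picture is of the moment at which its call begins. There is no depth.
- sign_off(): hands the job in; it is judged then, once.
The state is a dict: "clock": time; "joints": joint angles; "qvel": joint speeds; "tau": joint torques, N m; "eef_pos": TCP position; "orientation": TCP orientation; "force": force on the tool from outside, world axes, zero at the start; "ft_torque": the same for the moment, N m; "width": opening from 0.0 (shut) to 1.0 (fully open); "grip_force": force on a finger pad.
Only numpy, scipy, OpenCV 4.12 (cv2) and the standard library are available. Lean on these libraries where they do the work, as an engineer would, in place of code of your own. Each camera call takes 0.05 s, during which the arm holds its last target. There are 200 camera calls.

## Working session

There is one attempt and no reset: what is moved stays moved. The work goes in short steps, Python scripts to look and compute and a shell command to move; the robot and the scene stay as the last step left them, time stands still between calls to the robot, and variables do not carry over. Pictures are saved under pics/ and viewed, at most 10 in all, crops included, and the job is handed in when it is done.

```bash
mkdir -p pics; ls; python3 - <<'E'
from station import *
import cv2
o=observe();print(o, grip_depth)
for n in ("top","scene"):
    c=read_camera(n);print(n,c["mtx"],c["R"],c["t"])
    cv2.imwrite(f"pics/{n}0.png",c["frame"][:,:,::-1])
E
```

```text
pics
{'clock': 0.0, 'joints': array([ 1.48621447,  0.50188476, -0.42673091,  1.55142939,  0.22080086,
        1.13828192, -0.21030697]), 'qvel': array([-9.60412232e-05,  2.50457317e-03, -1.23453003e-04,  5.68964248e-05,
       -8.15035718e-04, -2.36292635e-05,  8.09313749e-04]), 'tau': array([-2.17907941e-04, -5.66611755e+01, -5.81566483e+00, -2.79115248e+01,
       -6.83672167e-02,  3.11019458e-02,  2.57551301e-04]), 'eef_pos': array([ 221.21845834, -610.46438867,  225.65845051]), 'orientation': array([ 9.84919317e-01,  1.73011517e-01, -1.42767905e-04, -9.66083499e-04]), 'force': array([ 0.28387715, -0.11394074, -0.93902713]), 'ft_torque': array([-0.06618959, -0.01668622,  0.01795399]), 'grip_force': 0.0, 'width': 1.000980859308087} 18.8
top [[384.56931155   0.         318.35765286]
 [  0.         384.56931155 203.84101825]
 [  0.           0.           1.        ]] [[ 0.0055208  -0.99997255 -0.00494152]
 [-0.99566038 -0.00503779 -0.09292489]
 [ 0.09289744  0.00543309 -0.99566086]] [  6.73371876 540.17077265 917.56218729]
scene [[504.80059668   0.         322.93861242]
 [  0.         504.80059668 205.31223575]
 [  0.           0.           1.        ]] [[ 0.53998673  0.84141712  0.02077403]
 [ 0.5800446  -0.35413713 -0.73357696]
 [-0.60988736  0.40817169 -0.67928881]] [-309.00174856 -273.42273293 1790.24715996]
```

View pics/top0.png

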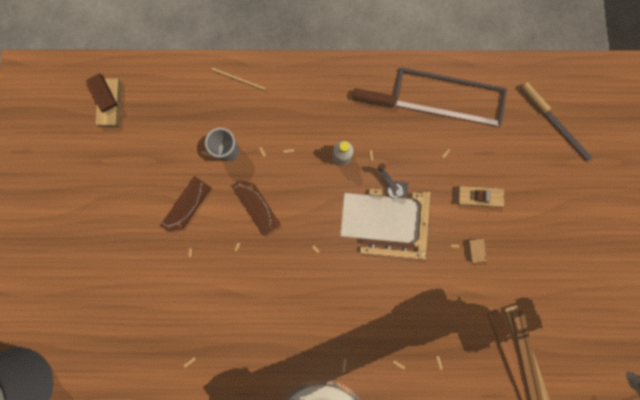

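View pics/scene0.png

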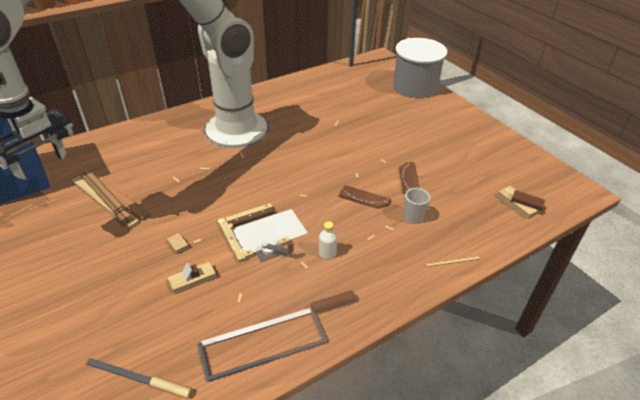

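The top view shows the jig at (395,222) with its end stop on the right (col 425), its mouth to the left and the cam at (397,190). The halves lie at (186,204) and (256,207), the tin at (220,143) and the bottle at (343,152). I'll enlarge these areas.

```bash
python3 - <<'E'
import cv2,numpy as np
im=cv2.imread("pics/top0.png")
a=cv2.resize(im[160:265,150:290],None,fx=5,fy=5,interpolation=cv2.INTER_CUBIC)
b=cv2.resize(im[160:265,335:440],None,fx=5.5,fy=5.5,interpolation=cv2.INTER_CUBIC)
cv2.imwrite("pics/cA.png",a);cv2.imwrite("pics/cB.png",b)
E
```

```text
(no output)
```

View pics/cA.png

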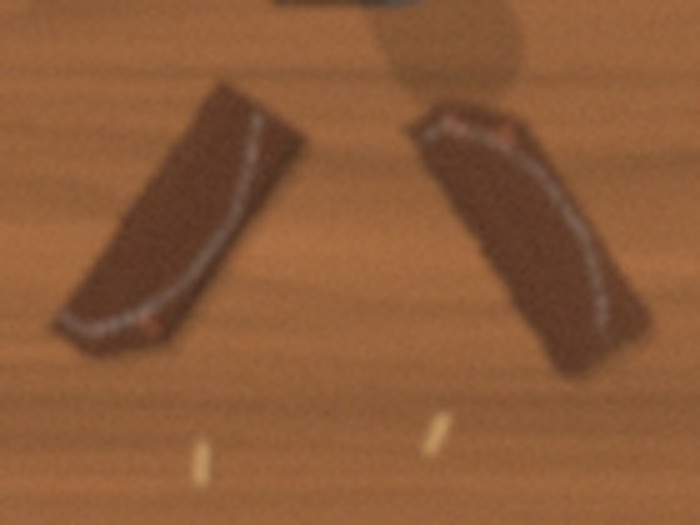

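View pics/cB.png

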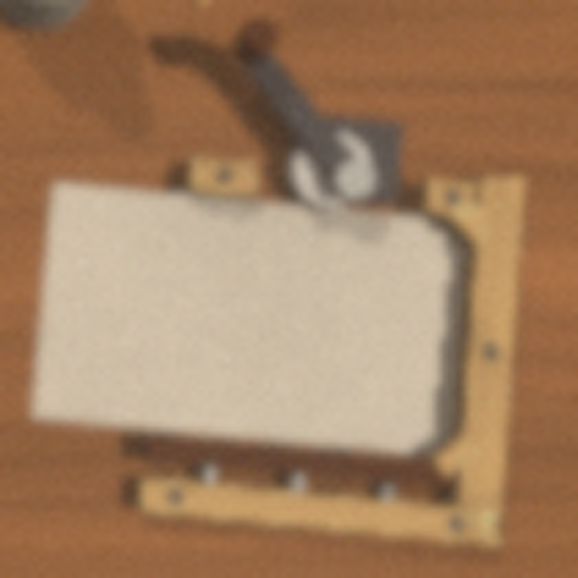

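Crop A shows half_b on the left: joint-edge corners at about (55,325) and (220,85), sawn end at lower left. half_a is on the right: joint-edge corners at about (410,125) and (570,378), sawn end at upper left. Crop B shows the stop on the right from (525,178) to (498,545), a flat white sheet in the tray, the rail and batten at the bottom, the cam pivot near (352,172) and the knob near (255,38).

```bash
cat > h.py <<'E'
import numpy as np,cv2
from scipy.optimize import least_squares
def proj(c,X):
    q=(np.asarray(X)@c["R"].T+c["t"])@c["mtx"].T; return q[:,:2]/q[:,2:]
def back(c,uv,z):
    d=np.linalg.solve(c["mtx"],[*uv,1.]); d=c["R"].T@d; o=-c["R"].T@c["t"]; return o+d*(z-o[2])/d[2]
def place(p,L):
    L=np.asarray(L,float);s,k=np.sin(p[2]),np.cos(p[2])
    return np.c_[p[0]+k*L[:,0]-s*L[:,1],p[1]+s*L[:,0]+k*L[:,1],L[:,2]]
def fit(c,L,uv,p0):
    r=least_squares(lambda p:(proj(c,place(p,L))-uv).ravel(),p0,x_scale=[10,10,.1],loss="soft_l1")
    e=proj(c,place(r.x,L))-uv
    return r.x,np.abs(e).round(1).tolist()
def crop(P,s,o): return (np.array(P,float)+.5)/s-.5+o
E
python3 - <<'E'
from h import *
from station import *
import pickle
c=read_camera("top"); pickle.dump(c,open("top.pkl","wb")); pickle.dump(read_camera("scene"),open("scene.pkl","wb"))
A=lambda P:crop(P,5,(150,160)); B=lambda P:crop(P,5.5,(335,160))
hb=[(-25,-75,10),(-25,75,10),(25,75,10),(25,-50,10),(0,-75,10)]
ha=[(25,-75,10),(25,75,10),(-25,75,10),(-25,-50,10),(0,-75,10)]
pb,e=fit(c,hb,A([(55,325),(220,85),(305,140),(165,340),(100,355)]),[500,330,2.5]);print("b",pb,np.degrees(pb[2]),e)
pa,e=fit(c,ha,A([(410,125),(570,378),(650,325),(520,125),(445,100)]),[500,150,-2.5]);print("a",pa,np.degrees(pa[2]),e)
j=[(130,-20,16),(-35,-20,16),(-35,140,16),(-20,140,16),(126,130,16),(126,100,16),(126,24,16)]
pj,e=fit(c,j,B([(525,178),(498,545),(140,520),(140,483),(190,160),(258,165),(425,180)]),[400,-150,0]);print("jig",pj,np.degrees(pj[2]),e)
piv=back(c,B([(352,172)])[0],31);kn=back(c,B([(255,38)])[0],62);print("piv,knob",piv,kn,np.linalg.norm((piv-kn)[:2]))
k,s=np.cos(pj[2]),np.sin(pj[2]);M=np.array([[k,s],[-s,k]])
print("jig coords piv,knob",M@(piv-pj*[1,1,0])[:2],M@(kn-pj*[1,1,0])[:2])
print("glue",back(c,(343,147),110),"homeA",place(pj,[[25,75,0],[75,75,0]]))
E
```

```text
b [535.06577678 340.36901669   4.14401598] 237.43462612803916 [[0.3, 1.0], [1.0, 1.2], [0.4, 1.5], [0.0, 0.5], [1.1, 0.5]]
a [538.51519292 166.35054898  -4.13158514] -236.72239109484073 [[0.4, 0.5], [0.6, 0.3], [0.5, 0.1], [0.3, 1.9], [1.0, 0.2]]
jig [ 4.43288429e+02 -2.35398561e+02 -8.19896324e-02] -4.6976598981705235 [[0.4, 0.3], [0.4, 0.5], [0.0, 0.8], [0.5, 0.2], [0.0, 0.0], [0.3, 0.1], [0.1, 0.0]]
piv,knob [ 572.39383807 -186.14009074   31.        ] [ 626.50505445 -138.77320399   62.        ] 71.91415506326268
jig coords piv,knob [124.63754916  59.66644736] [174.68774752 111.30580582]
glue [661.52899501 -45.85820473 110.        ] homeA [[ 474.34678236 -162.69795118    0.        ]
 [ 524.17881899 -166.79284136    0.        ]]
```

half_a's line angle is 123°. I'll grip it near its free end and turn it about −128° in the air. First I'll go above it at ψ=123°.

```bash
H="python3 -m handwheel"
$H '{"gripper":[1,1,1,1,1],"travel":[[13,37,-4],[26,74,-8],[40,111,-12],[53,148,-15],[66,186,-19]],"turn":[7,14,21,28,35]}'
$H '{"gripper":[1,1,1,1,1],"travel":[[13,37,-4],[26,74,-8],[40,111,-12],[53,148,-15],[66,186,-19]],"turn":[7,14,21,28,35]}'
$H '{"gripper":[1,1,1,1,1],"travel":[[13,37,-4],[26,74,-8],[40,111,-12],[53,148,-15],[66,186,-19]],"turn":[7,14,21,28,35]}'
$H '{"gripper":[1,1,1,1,1],"travel":[[13,37,-4],[26,74,-8],[40,111,-12],[53,148,-15],[66,186,-19]],"turn":[7,14,21,28,35]}'
$H '{"gripper":[1,1,1,1,1],"travel":[[0,0,0],[0,0,0],[0,0,0],[0,0,0],[0,0,0]],"turn":[7,14,21,28,35]}'
python3 -c "
from station import observe
print(observe()['joints'])"
```

```text
clock: 0.62
eef_pos: [287.9, -423.4, 207.5]
orientation: [0.886, 0.464, -0.0, 0.0]
force: [-0.1, 0.5, -0.4]
width: 0.998
grip_force: 0.0
clock: 1.03
eef_pos: [353.8, -237.5, 188.8]
orientation: [0.706, 0.709, -0.0, 0.0]
force: [1.0, -0.5, 0.6]
width: 1.003
grip_force: 0.0
clock: 1.45
eef_pos: [420.0, -51.8, 169.9]
orientation: [0.46, 0.888, -0.0, 0.001]
force: [0.8, 0.1, 0.3]
width: 1.003
grip_force: 0.0
clock: 1.87
eef_pos: [486.1, 134.4, 150.4]
orientation: [0.172, 0.985, -0.0, 0.0]
force: [1.6, -1.1, -0.0]
width: 1.0
grip_force: 0.0
clock: 2.28
eef_pos: [485.5, 133.1, 150.6]
orientation: [-0.133, 0.991, -0.0, -0.0]
force: [1.0, -0.2, -0.0]
width: 0.999
grip_force: 0.0
[ 0.61556894  0.62929624 -1.22209424  1.96811068  0.69174872  1.04945738
  0.9137115 ]
```

```bash
H="python3 -m handwheel"
$H '{"gripper":[1,1,1,1,1],"travel":[[0,-1,-35],[1,-1,-70],[1,-1,-105],[1,-1,-130],[1,-1,-146]],"turn":[6,12,18,18,18]}'
$H '{"gripper":[-1,-1,-1,-1,-1],"travel":[[0,0,-1],[0,0,-1],[0,0,-1],[0,0,-1],[0,0,-1]],"turn":[0,0,0,0,0]}'
$H '{"gripper":[-1,-1,-1,-1,-1],"travel":[[0,0,0],[0,0,0],[0,0,5],[0,0,25],[0,0,50]],"turn":[0,0,0,0,0]}'
python3 - <<'E'
from station import *
import cv2
c=read_camera("scene");cv2.imwrite("pics/s1.png",cv2.resize(c["frame"][120:280,280:480,::-1],None,fx=3.5,fy=3.5,interpolation=cv2.INTER_CUBIC))
c=read_camera("top");cv2.imwrite("pics/t1.png",c["frame"][:,:,::-1])
E
```

```text
clock: 2.7
eef_pos: [484.8, 131.1, 1.6]
orientation: [-0.283, 0.959, 0.0, -0.002]
force: [0.0, 0.0, -0.0]
width: 0.999
grip_force: 0.0
clock: 3.12
eef_pos: [487.1, 131.9, 4.4]
orientation: [-0.283, 0.959, -0.0, 0.001]
force: [-0.0, 0.9, 0.5]
width: 0.688
grip_force: 0.0
clock: 3.53
eef_pos: [485.1, 131.4, 53.3]
orientation: [-0.284, 0.959, 0.0, -0.002]
force: [0.3, -0.5, -1.3]
width: 0.534
grip_force: 29.9
```

View pics/s1.png

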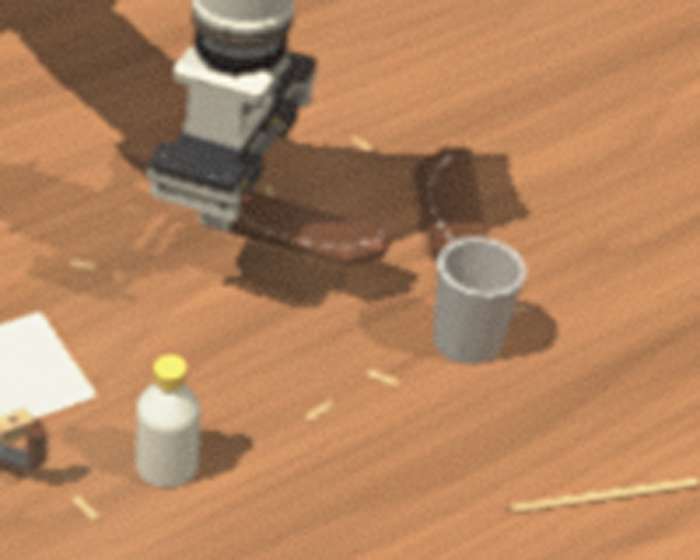

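half_a is held level by its free end and points towards the tin. The bottle is clear of the path. Next I'll turn it and carry it over the mouth.

```bash
H="python3 -m handwheel"
$H '{"gripper":[-1,-1,-1,-1,-1],"travel":[[0,0,10],[0,0,20],[0,0,30],[0,0,30],[0,0,30]],"turn":[-6,-13,-20,-27,-34]}'
$H '{"gripper":[-1,-1,-1,-1,-1],"travel":[[0,-5,0],[0,-10,0],[0,-20,0],[0,-30,0],[0,-40,0]],"turn":[-7,-14,-21,-28,-35]}'
$H '{"gripper":[-1,-1,-1,-1,-1],"travel":[[0,-18,0],[0,-36,0],[0,-54,0],[0,-72,0],[0,-90,0]],"turn":[-7,-14,-21,-28,-35]}'
$H '{"gripper":[-1,-1,-1,-1,-1],"travel":[[0,-18,0],[0,-36,0],[0,-54,-10],[0,-72,-20],[0,-86,-30]],"turn":[-6,-12,-18,-24,-24]}'
python3 - <<'E'
from station import *
import cv2
o=observe();print(o["eef_pos"],o["orientation"],o["joints"])
c=read_camera("top");cv2.imwrite("pics/t2.png",cv2.resize(c["frame"][150:270,310:450,::-1],None,fx=5,fy=5,interpolation=cv2.INTER_CUBIC))
E
```

```text
clock: 4.05
eef_pos: [486.7, 131.7, 84.0]
orientation: [0.013, 1.0, -0.0, 0.0]
force: [0.6, -0.8, -0.3]
width: 0.541
grip_force: 29.9
clock: 4.47
eef_pos: [486.1, 91.4, 83.4]
orientation: [0.312, 0.95, -0.0, -0.0]
force: [-0.5, -0.0, 0.0]
width: 0.539
grip_force: 29.9
clock: 4.88
eef_pos: [486.1, 0.9, 83.5]
orientation: [0.584, 0.812, -0.0, -0.0]
force: [0.6, -0.9, -0.7]
width: 0.536
grip_force: 29.9
clock: 5.3
eef_pos: [486.4, -85.9, 53.3]
orientation: [0.739, 0.673, -0.0, 0.001]
force: [0.0, 0.6, -0.3]
width: 0.543
grip_force: 29.9
[486.36147785 -85.91948247  53.29311536] [ 7.39264142e-01  6.73415292e-01 -3.45562547e-04  5.03688513e-04] [ 0.64523165  0.53911435 -0.63962396  2.05586175  0.49725372  0.70073043
 -0.40929516]
```

View pics/t2.png

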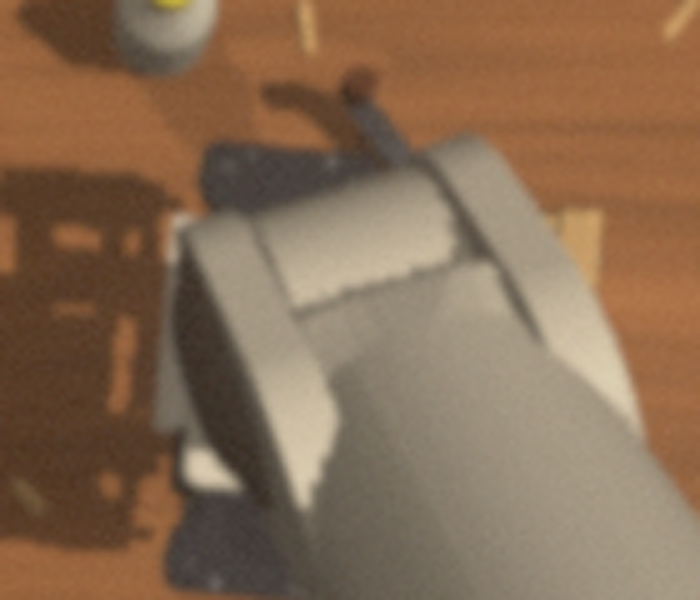

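The arm hides the jig from the top camera here. I'll lower to just above the battens and use the scene camera instead.

```bash
H="python3 -m handwheel"
$H '{"gripper":[-1,-1,-1,-1,-1],"travel":[[0,0,-10],[0,0,-20],[0,0,-28],[0,0,-28],[0,0,-28]],"turn":[0,0.6,0.6,0.6,0.6]}'
python3 - <<'E'
from station import *
from h import *
o=observe();print(o["eef_pos"],o["orientation"])
c=read_camera("scene");im=cv2.resize(c["frame"][185:275,210:325,::-1],None,fx=6.5,fy=6.5,interpolation=cv2.INTER_CUBIC)
pj=[443.3,-235.4,-.082]
def dr(L,col):
    q=((proj(c,place(pj,L))-(210,185)+.5)*6.5-.5)
    cv2.polylines(im,[np.int32(q)],False,col,1)
dr([(0,2,15.5),(0,140,15.5)],(0,255,0)); dr([(-35,-20,16),(130,-20,16)],(0,255,255)); dr([(110,130,16),(110,100,16)],(255,255,0)); dr([(0,0,16),(110,0,16)],(255,0,255))
cv2.imwrite("pics/s2.png",im)
E
```

```text
clock: 5.77
eef_pos: [486.1, -82.7, 25.1]
orientation: [0.733, 0.68, -0.0, -0.001]
force: [0.3, 0.0, -0.4]
width: 0.539
grip_force: 29.9
[486.08018501 -82.70183199  25.05477456] [ 7.33313072e-01  6.79890553e-01 -1.09849167e-04 -8.72983573e-04]
```

View pics/s2.png

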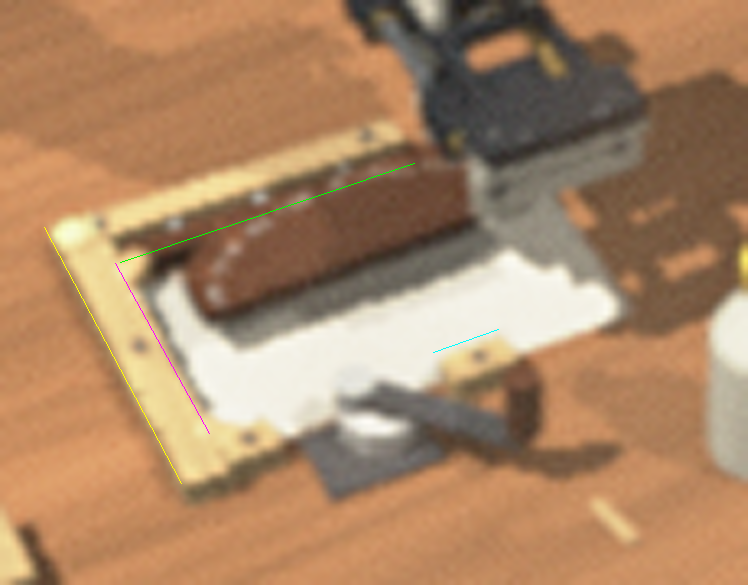

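```bash
python3 - <<'E'
from h import *
import pickle
ct,cs=pickle.load(open("top.pkl","rb")),pickle.load(open("scene.pkl","rb"))
j=[(-35,-20,16),(130,-20,16),(-35,140,16),(-20,140,16),(126,24,16)]
uv=crop([(52,233),(185,488),(388,122),(407,137),(297,432)],6.5,(210,185))
p,e=fit(cs,j,uv,[443,-235,-.08]);print(p,np.degrees(p[2]),e)
im=cv2.cvtColor(cs["frame"],cv2.COLOR_RGB2BGR);im=cv2.resize(im[185:275,210:325],None,fx=5,fy=5,interpolation=cv2.INTER_CUBIC)
it=cv2.cvtColor(ct["frame"],cv2.COLOR_RGB2BGR);it=cv2.resize(it[160:265,335:440],None,fx=5,fy=5,interpolation=cv2.INTER_CUBIC)[:450]
S=[[(0,2,15.5),(0,140,15.5)],[(-35,-20,16),(130,-20,16),(130,0,16)],[(126,130,16),(110,130,16),(110,100,16),(126,100,16)],[(0,0,16),(110,0,16)],[(-35,140,16),(-20,140,16),(-20,0,16)],[(-35,-20,16),(-35,140,16)]]
for q,col in (([443.3,-235.4,-.082],(0,255,0)),(p,(255,0,255))):
  for L in S:
    for I,c,o in((im,cs,(210,185)),(it,ct,(335,160))):
      cv2.polylines(I,[np.int32((proj(c,place(q,L))-o+.5)*5*8-4)],False,col,1,cv2.LINE_AA,3)
w=np.zeros((450,im.shape[1]+it.shape[1],3),np.uint8);w[:im.shape[0],:im.shape[1]]=im;w[:,im.shape[1]:]=it
w=cv2.resize(w,(800,int(450*800/w.shape[1])));cv2.imwrite("pics/cmp.png",w)
E
```

```text
[ 4.47213079e+02 -2.33134755e+02 -7.54520265e-02] -4.323082672294498 [[0.1, 0.3], [1.2, 0.2], [0.3, 0.6], [0.5, 0.1], [1.1, 1.6]]
```

View pics/cmp.png

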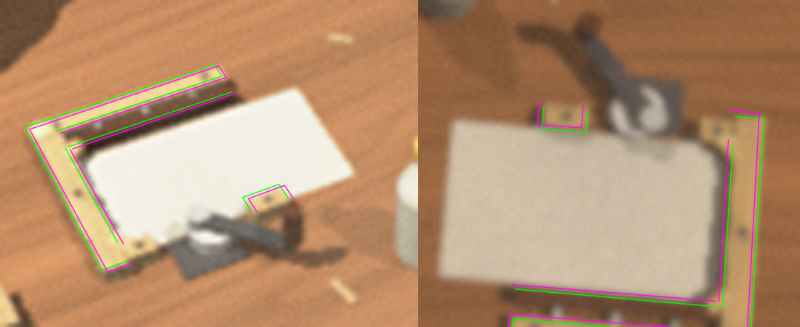

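```bash
H="python3 -m handwheel"
$H '{"gripper":[-1,-1,-1,-1,-1],"travel":[[2,0,-5],[2,0,-10],[2,0,-15],[2,0,-19],[2,0,-21]],"turn":[0,0.2,0.2,0.2,0.2]}'
$H '{"gripper":[-1,-1,-1,-1,-1],"travel":[[-1,0,0],[-2,0,0],[-3,0,0],[-3,0,0],[-3,0,0]],"turn":[0,0,0,0,0]}'
$H '{"gripper":[-1,-1,-1,-1,-1],"travel":[[-1,0,0],[-1,0,0],[-1,0,0],[-1,0,0],[-1,0,0]],"turn":[0,0,0,0,0]}'
$H '{"gripper":[-1,-1,-1,-1,-1],"travel":[[-1,0,0],[-1,0,0],[-1,0,0],[-1,0,0],[-1,0,0]],"turn":[0,0,0,0,0]}'
```

```text
clock: 6.23
eef_pos: [488.2, -84.0, 4.1]
orientation: [0.733, 0.68, -0.0, -0.0]
force: [-3.4, 0.2, 19.9]
width: 0.54
grip_force: 30.0
clock: 6.65
eef_pos: [485.4, -84.1, 4.8]
orientation: [0.733, 0.68, -0.0, -0.0]
force: [0.9, -0.2, -0.6]
width: 0.538
grip_force: 29.9
clock: 7.07
eef_pos: [484.5, -84.1, 4.7]
orientation: [0.733, 0.68, 0.0, -0.0]
force: [0.7, -0.3, -0.3]
width: 0.536
grip_force: 29.9
clock: 7.48
eef_pos: [483.5, -84.0, 4.7]
orientation: [0.733, 0.68, -0.0, -0.0]
force: [0.5, 0.5, 0.2]
width: 0.54
grip_force: 29.9
```

```bash
H="python3 -m handwheel"
$H '{"gripper":[-1,-1,-1,-1,-1],"travel":[[-1,0,0],[-1,0,0],[-1,0,0],[-1,0,0],[-1,0,0]],"turn":[0,0,0,0,0]}'
$H '{"gripper":[-1,-1,-1,-1,-1],"travel":[[-1,0,0],[-1,0,0],[-1,0,0],[-1,0,0],[-1,0,0]],"turn":[0,0,0,0,0]}'
```

```text
clock: 7.9
eef_pos: [482.6, -84.1, 4.7]
orientation: [0.733, 0.68, 0.0, -0.0]
force: [0.7, 1.6, -0.1]
width: 0.537
grip_force: 29.9
clock: 8.32
eef_pos: [482.0, -84.0, 4.8]
orientation: [0.733, 0.68, 0.0, 0.0]
force: [1.4, 1.0, -0.6]
width: 0.537
grip_force: 30.0
```

```bash
H="python3 -m handwheel"
$H '{"gripper":[-1,-1,-1,-1,-1],"travel":[[-1,0,0],[-1,0,0],[-1,0,0],[-1,0,0],[-1,0,0]],"turn":[0,0,0,0,0]}'
```

```text
clock: 8.73
eef_pos: [481.3, -83.9, 4.9]
orientation: [0.733, 0.68, 0.001, 0.0]
force: [4.6, 1.0, -2.0]
width: 0.54
grip_force: 30.0
```

Rail contact is confirmed: about 1 mm of press gives 4.6 N, so the rail face is where TCP x≈482.4. I'll back off, release, move behind the end and push half_a home.

```bash
H="python3 -m handwheel"
$H '{"gripper":[-1,-1,0.5,0.5,0.5],"travel":[[1.5,0,0],[1.5,0,0],[1.5,0,0],[1.5,0,0],[1.5,0,0]],"turn":[0,0,0,0,0]}'
$H '{"gripper":[0.5,0.5,0.5,0.5,-1],"travel":[[0,0,0],[0,0,15],[0,0,35],[2,15,35],[3,37,35]],"turn":[0,0,0,0,0]}'
$H '{"gripper":[-1,-1,-1,-1,-1],"travel":[[0,0,0],[0,0,0],[0,0,0],[0,0,-15],[0,0,-33]],"turn":[0,0,0,0,0]}'
python3 - <<'E'
from station import *
import cv2
o=observe();print(o["eef_pos"])
c=read_camera("scene");cv2.imwrite("pics/s3.png",cv2.resize(c["frame"][170:275,210:340,::-1],None,fx=5.5,fy=5.5,interpolation=cv2.INTER_CUBIC))
E
```

```text
clock: 9.15
eef_pos: [480.7, -84.3, 4.4]
orientation: [0.733, 0.68, -0.001, -0.001]
force: [-0.1, -0.1, -0.8]
width: 0.705
grip_force: 0.0
clock: 9.57
eef_pos: [485.7, -49.6, 40.5]
orientation: [0.735, 0.678, -0.0, 0.001]
force: [0.4, 0.5, -0.5]
width: 0.712
grip_force: 0.0
clock: 9.98
eef_pos: [486.1, -48.6, 7.1]
orientation: [0.734, 0.68, 0.0, 0.001]
force: [-0.6, -1.1, -0.2]
width: 0.364
grip_force: 0.0
[486.11836799 -48.63774148   7.12839579]
```

View pics/s3.png

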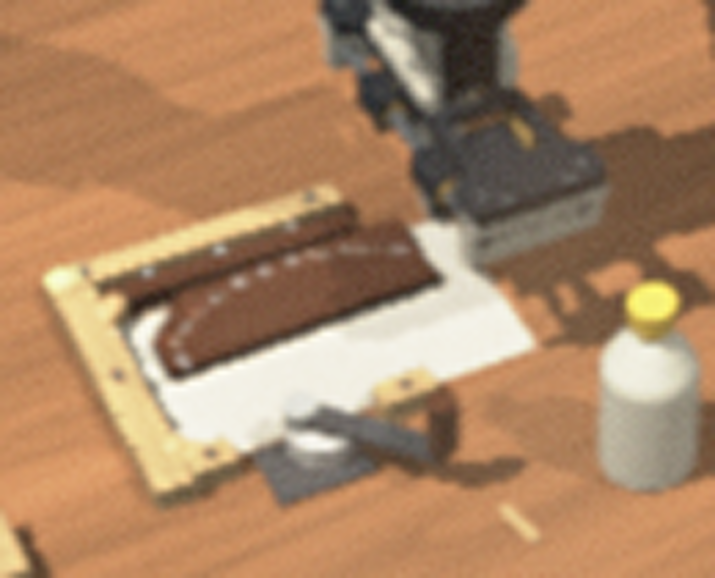

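half_a lies flat beside the rail with a small gap, its top end short of the stop. Next I'll push it home with shut fingers.

```bash
H="python3 -m handwheel"
$H '{"gripper":[-1,-1,-1,-1,-1],"travel":[[0,0,-2],[0,0,-2],[0,-5,-2],[-1,-10,-2],[-1.2,-15,-2]],"turn":[0,0,0,0,0]}'
$H '{"gripper":[-1,-1,-1,-1,-1],"travel":[[-0.2,-3,0],[-0.4,-5,0],[-0.6,-7,0],[-0.6,-8,0],[-0.6,-8,0]],"turn":[0,0,0,0,0]}'
$H '{"gripper":[-1,-1,-1,-1,-1],"travel":[[-0.1,-1,0],[-0.1,-2,0],[-0.2,-2,0],[-0.2,-2,0],[-0.2,-2,0]],"turn":[0,0,0,0,0]}'
$H '{"gripper":[-1,-1,-1,-1,-1],"travel":[[-0.1,-1,0],[-0.1,-2,0],[-0.2,-2,0],[-0.2,-2,0],[-0.2,-2,0]],"turn":[0,0,0,0,0]}'
```

```text
clock: 10.45
eef_pos: [484.2, -63.0, 5.3]
orientation: [0.733, 0.68, 0.0, 0.0]
force: [-0.2, 0.4, -0.7]
width: 0.006
grip_force: 0.2
clock: 10.87
eef_pos: [483.3, -70.3, 4.8]
orientation: [0.733, 0.68, -0.0, 0.0]
force: [0.5, -1.0, 0.0]
width: 0.001
grip_force: 0.0
clock: 11.28
eef_pos: [483.0, -72.0, 4.7]
orientation: [0.733, 0.68, -0.0, -0.0]
force: [-0.1, 0.4, 0.9]
width: 0.006
grip_force: 0.3
clock: 11.7
eef_pos: [482.6, -74.3, 4.7]
orientation: [0.733, 0.68, -0.0, -0.0]
force: [0.0, -1.0, -0.1]
width: 0.005
grip_force: 0.0
```

```bash
H="python3 -m handwheel"
$H '{"gripper":[-1,-1,-1,-1,-1],"travel":[[-0.1,-1,0],[-0.1,-2,0],[-0.2,-2,0],[-0.2,-2,0],[-0.2,-2,0]],"turn":[0,0,0,0,0]}' | grep -E "eef|force:"
$H '{"gripper":[-1,-1,-1,-1,-1],"travel":[[-0.1,-1,0],[-0.1,-2,0],[-0.2,-2,0],[-0.2,-2,0],[-0.2,-2,0]],"turn":[0,0,0,0,0]}'| grep -E "eef|force:"
$H '{"gripper":[-1,-1,-1,-1,-1],"travel":[[-0.1,-1,0],[-0.1,-2,0],[-0.2,-2,0],[-0.2,-2,0],[-0.2,-2,0]],"turn":[0,0,0,0,0]}'| grep -E "eef|force:"
```

```text
eef_pos: [482.6, -76.2, 4.7]
force: [0.6, 0.4, 0.3]
grip_force: 0.0
eef_pos: [482.7, -76.6, 4.8]
force: [0.5, 5.4, -0.2]
grip_force: 2.7
eef_pos: [482.7, -76.7, 4.8]
force: [0.6, 9.4, 0.4]
grip_force: 4.6
```

half_a is home: 9 N against the stop with no further motion. Next is half_b, which I want to grip near its free end at about (592,304) with ψ=−122.6°.

```bash
H="python3 -m handwheel"
$H '{"gripper":[-1,-1,-1,-1,-1],"travel":[[0,10,0],[0,15,10],[0,25,50],[0,60,90],[0,100,110]],"turn":[0,0,-7,-14,-21]}'| grep -E "eef|ori"
$H '{"gripper":[1,1,1,1,1],"travel":[[0,30,5],[10,60,10],[20,90,15],[30,120,20],[40,145,20]],"turn":[-7,-14,-21,-28,-35]}'| grep -E "eef|ori"
$H '{"gripper":[1,1,1,1,1],"travel":[[15,30,0],[30,60,0],[45,90,0],[60,115,0],[70,135,0]],"turn":[-7,-14,-21,-28,-35]}'| grep -E "eef|ori"
$H '{"gripper":[1,1,1,1,1],"travel":[[0,0,0],[0,0,0],[0,0,0],[0,0,0],[0,0,0]],"turn":[-7,-14,-21,-28,-28]}'| grep -E "eef|ori"
python3 - <<'E'
from station import *
from h import *
o=observe();print(o["eef_pos"],o["joints"])
c=read_camera("top")
im=cv2.cvtColor(c["frame"],cv2.COLOR_RGB2BGR)
im[:,:]=im
pj=[445.4,-234.2,-.079];pb=[535.07,340.37,4.144]
J=cv2.resize(im[150:270,330:450],None,fx=3.5,fy=3.5,interpolation=cv2.INTER_CUBIC)
B=cv2.resize(im[150:270,145:255],None,fx=3.5,fy=3.5,interpolation=cv2.INTER_CUBIC)
cv2.imwrite("pics/t4.png",np.hstack([J,B]))
E
```

```text
eef_pos: [483.3, 6.1, 110.4]
orientation: [0.848, 0.53, 0.0, 0.001]
eef_pos: [523.1, 155.4, 129.8]
orientation: [0.967, 0.254, 0.001, 0.0]
eef_pos: [593.0, 290.6, 128.6]
orientation: [0.999, -0.048, 0.0, -0.0]
eef_pos: [592.4, 287.6, 128.7]
orientation: [0.957, -0.289, 0.0, -0.0]
[592.36215671 287.60780813 128.69448614] [-0.60547037  0.58395896  0.15793011  1.62446095 -0.10744211  0.94111547
 -2.56724248]
```

View pics/t4.png

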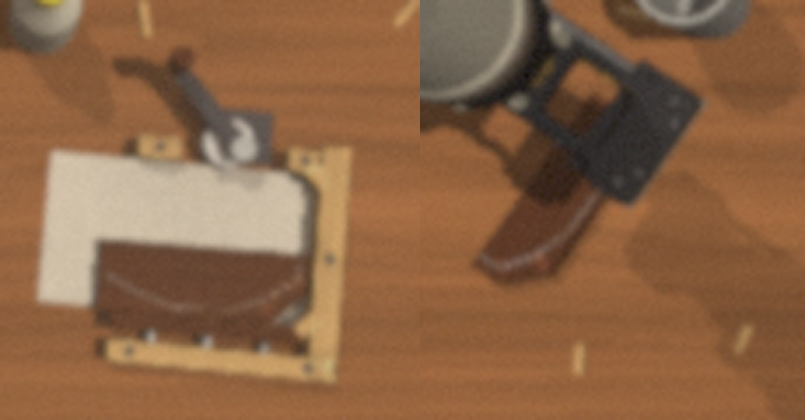

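half_a is home, parallel to and against the rail. half_b sits under the gripper. Joint 7 is at its range limit, so I'll back off 9° and let the pads square the board.

```bash
H="python3 -m handwheel"
$H '{"gripper":[1,1,1,1,1],"travel":[[0,2,0],[0,8,0],[0,16,0],[0,16,0],[0,16,0]],"turn":[7,9,9,9,9]}'| grep -E "eef|ori"
python3 -c "
from station import observe
o=observe();print(o['joints'],o['eef_pos'])"
```

```text
eef_pos: [591.9, 305.2, 127.7]
orientation: [0.978, -0.21, -0.0, -0.0]
[-0.59179558  0.5952263   0.10774628  1.60230375 -0.07573099  0.94807143
 -2.45313637] [591.9417456  305.15914968 127.6568079 ]
```

```bash
H="python3 -m handwheel"
$H '{"gripper":[1,1,1,1,1],"travel":[[0,-1,-35],[0,-1,-70],[0,-1,-100],[0,-1,-115],[0,-1,-123]],"turn":[0,0,0,0,0]}'
$H '{"gripper":[-1,-1,-1,-1,-1],"travel":[[0,0,0],[0,0,0],[0,0,0],[0,0,0],[0,0,0]],"turn":[0,0,0,0,0]}'
$H '{"gripper":[-1,-1,-1,-1,-1],"travel":[[0,0,0],[0,0,0],[0,0,0],[0,0,0],[0,0,0]],"turn":[0,0,0,0,0]}'
python3 -c "
from station import observe
o=observe();print(o['joints'])"
```

```text
clock: 15.5
eef_pos: [590.4, 301.6, 1.6]
orientation: [0.978, -0.211, -0.002, 0.002]
force: [-0.3, 0.1, 0.1]
width: 0.994
grip_force: 0.0
clock: 15.92
eef_pos: [593.5, 303.7, 6.4]
orientation: [0.978, -0.21, 0.001, -0.001]
force: [0.1, -0.2, -0.8]
width: 0.687
grip_force: 0.0
clock: 16.33
eef_pos: [592.9, 303.5, 5.6]
orientation: [0.978, -0.21, 0.0, -0.001]
force: [-0.4, -0.2, 6.1]
width: 0.541
grip_force: 29.5
[-0.57842845  0.75520677  0.09209185  1.64612009 -0.09344776  0.74316382
 -2.43671632]
```

half_b is gripped squarely. Before carrying it, I'll check the clearance between the bottle and the gripper body at the jig.

```bash
H="python3 -m handwheel"
$H '{"gripper":[-1,-1,-1,-1,-1],"travel":[[0,0,10],[-10,0,30],[-20,0,50],[-30,0,70],[-40,-5,80]],"turn":[0,5,12,19,26]}'
python3 - <<'E'
from h import *
import pickle
ct,cs=pickle.load(open("top.pkl","rb")),pickle.load(open("scene.pkl","rb"))
M=np.array([[np.cos(-.079),np.sin(-.079)],[-np.sin(-.079),np.cos(-.079)]])
for c,b in((ct,(330,135,362,170)),(cs,(315,215,345,265))):
    f=c["frame"][b[1]:b[3],b[0]:b[2]].astype(int)
    m=(f[...,0]>170)&(f[...,1]>150)&(f[...,2]<110)
    v,u=np.nonzero(m); uv=(u.mean()+b[0],v.mean()+b[1]); 
    w=back(c,uv,106);print(len(u),uv,w,M@(w[:2]-[445.4,-234.2]))
    ok=(abs(f[...,0]-f[...,2])<60)&(f.min(2)>110); v,u=np.nonzero(ok); print("white",u.min()+b[0],u.max()+b[0],v.min()+b[1],v.max()+b[1])
w=back(cs,(328,257),0);print(w,M@(w[:2]-[445.4,-234.2]))
E
```

```text
clock: 16.75
eef_pos: [552.7, 299.8, 87.3]
orientation: [1.0, 0.019, 0.001, -0.001]
force: [2.2, 0.7, 0.2]
width: 0.54
grip_force: 29.5
77 (np.float64(344.3246753246753), np.float64(145.5064935064935)) [665.97623971 -49.10377106 106.        ] [205.28089257 201.92633964]
white 342 352 145 158
51 (np.float64(329.5882352941176), np.float64(230.27450980392157)) [682.17307093 -53.12088625 106.        ] [221.74422996 199.19997247]
white 319 336 230 258
[678.71454097 -52.18470706   0.        ] [218.22260548 199.86029207]
```

```bash
H="python3 -m handwheel"
$H '{"gripper":[-1,-1,-1,-1,-1],"travel":[[-4,-30,0],[-8,-60,0],[-12,-90,0],[-14,-125,0],[-15.6,-160,0]],"turn":[7,14,21,28,35]}'|grep -E "eef|ori|width"
$H '{"gripper":[-1,-1,-1,-1,-1],"travel":[[0,-36,0],[0,-72,0],[0,-108,0],[0,-140,0],[0,-170,0]],"turn":[7,14,21,28,35]}'|grep -E "eef|ori|width"
$H '{"gripper":[-1,-1,-1,-1,-1],"travel":[[0,-30,0],[0,-46,0],[0,-46,-20],[0,-46,-45],[0,-46,-60]],"turn":[7,13,13,13,13]}'
python3 -c "
from station import observe
import numpy as np
o=observe();p=o['eef_pos'];q=o['orientation'];print(p,2*np.degrees(np.arctan2(q[1],q[0]))-90)"
```

```text
eef_pos: [536.0, 136.9, 84.9]
orientation: [0.948, 0.319, -0.0, 0.0]
width: 0.537
eef_pos: [536.1, -34.7, 84.9]
orientation: [0.809, 0.588, -0.0, 0.0]
width: 0.539
clock: 18.0
eef_pos: [535.7, -79.2, 23.3]
orientation: [0.74, 0.673, -0.001, -0.0]
force: [-0.0, 0.8, -0.6]
width: 0.54
grip_force: 29.5
[535.67760814 -79.2401423   23.34472945] -5.392254839194152
```

```bash
H="python3 -m handwheel"
$H '{"gripper":[-1,-1,-1,-1,-1],"travel":[[1.5,2.5,0],[1.5,2.5,-5],[1.5,2.5,-10],[1.5,2.5,-15],[1.5,2.5,-18]],"turn":[0.9,0.9,0.9,0.9,0.9]}'
$H '{"gripper":[-1,-1,-1,-1,-1],"travel":[[0,0,0],[0,0,0],[0,0,0],[0,0,0],[0,0,0]],"turn":[0,0,0,0,0]}'
```

```text
clock: 18.42
eef_pos: [539.9, -75.1, 7.5]
orientation: [0.733, 0.68, 0.001, 0.001]
force: [-0.1, 2.0, 15.4]
width: 0.537
grip_force: 29.5
clock: 18.83
eef_pos: [539.7, -75.1, 7.3]
orientation: [0.733, 0.68, 0.001, 0.001]
force: [4.4, 1.5, 4.7]
width: 0.535
grip_force: 29.6
```

```bash
python3 - <<'E'
from station import *
from h import *
c=read_camera("scene");f=c["frame"].astype(int)
for r in range(200,262,1):
    s=""
    for x in range(215,320):
        R,G,B=f[r,x]
        s+= "W" if B>130 and R-B<70 else "y" if R>170 and G>140 else "#" if R<75 and R-B<30 else "b" if R<125 and R-G>25 else "g" if R-B<40 else "."
    print(r,s)
pj=[445.4,-234.2,-.079]
for n,P in dict(a_joint=[(50,0,10),(50,150,10)],b_now=[(56,25,10),(106,25,10),(56,170,10),(106,170,10)]).items(): print(n,proj(c,place(pj,P)).round(1).tolist())
E
```

```text
200 ........................yyyyyyyyyyyyyyyyyy..................g########ggWWWWgg######gg###ggg....bb........
201 ..........................yyyyyyyyyyyyy.....................b####gg###gWWWWgg###ggggg######g.bbbbbb......
202 ............................yyyyyyyyyy.......................g##g..g###gWWWgg###gggg########ggbbbbb......
203 ................................yy..................yyyy.....bg#..ggg###gWWgg###ggg##########g.bbbbb.....
204 ...................................................yyyyyy......#ggggg###ggggggg#g######gggg##ggbbbbb.....
205 ...............................................yyyy.yyyyy......g#ggggggggggggg#######gg...ggggggbbbb.....
206 ............................................yyyyyyy.yyyyy......bb..gggggg#########gggbbb....gggggbbb.....
207 ........................................yyyyyyyyyyyyyy...bb.........gggggg#####gg..bbbbb.....gggg.bb.....
208 .....................................yyyyyyyyyyyyyy...gg...b........ggggggg###ggbbbbbbb.gg....gggggb.....
209 ..................................yyyyyyyyyyyyyy...g...bbbbb.........gggggg###ggbbb..gggggg...ggggg.b....

[... 5131 characters left out ...]
........bbbbbbbbbbbb......yy.y.y......
257 yyyyyyyyyyyyyyyyy.....yyyyyyyy..............gggggggggggggg....yyy..............bbbb..........yyyyyy......
258 yyyyyyyyyyyyyyyyyy....yyyyy.............y....gggggggggg.....yyyyy......yyyy...............y.y...yy.......
259 yyyyyyyyyyyyyyyyyyy....yy.......b............ggggggg......yyyy......yyyyyyyy.y..........yyyyyy.y.........
260 yyyyyyyyyyyyyyyyyyy.......................y..ggggg......yyyyy...y..yyyyyyyy.yy.......yyyyyyy.yy..........
261 yyyyyyyyyy.y.yyyyyyy.....................yyy..g......yyyy.y....yyyyyyyyyy..........yyyyyyyy.y............
a_joint [[234.8, 238.4], [284.5, 221.0]]
b_now [[244.1, 236.8], [251.1, 248.9], [291.7, 220.1], [299.5, 231.3]]
```

The scene pixels show half_b yawed about 8° in the grip, its tip resting on half_a. I'll lift it, lay it down in the open area off the mouth, measure it and regrip squarely.

```bash
H="python3 -m handwheel"
$H '{"gripper":[-1,-1,-1,-1,-1],"travel":[[0,5,20],[0,25,40],[0,60,40],[0,100,40],[0,140,40]],"turn":[0,2,5,8,8]}'|grep -E "eef|width"
$H '{"gripper":[-1,-1,-1,-1,-1],"travel":[[0,30,0],[0,60,0],[0,60,-20],[0,60,-35],[0,60,-40]],"turn":[0,0,0,0,0]}'|grep -E "eef|force|width"
$H '{"gripper":[-1,-1,1,1,1],"travel":[[0,0,-1],[0,0,-1],[0,0,-1],[0,0,-1],[0,0,-1]],"turn":[0,0,0,0,0]}'|grep -E "eef|force|width"
$H '{"gripper":[1,1,1,1,1],"travel":[[0,0,20],[0,0,50],[0,30,80],[0,70,80],[0,110,80]],"turn":[0,0,0,0,0]}'|grep -E "eef|force|width"
$H '{"gripper":[1,1,1,1,1],"travel":[[0,40,0],[0,80,0],[0,110,0],[0,110,0],[0,110,0]],"turn":[0,0,0,0,0]}'|grep -E "eef|force|width"
python3 - <<'E'
from station import *
from h import *
import pickle
o=observe();print(o["eef_pos"],2*np.degrees(np.arctan2(o['orientation'][1],o['orientation'][0]))-90)
c=read_camera("top");pickle.dump(c,open("t5.pkl","wb"))
f=c["frame"].astype(int); m=((f[...,0]<110)&(f[...,0]-f[...,2]>25)).astype(np.uint8)
n,lab,st,ce=cv2.connectedComponentsWithStats(m)
for i in range(1,n):
    if st[i,4]>300:
        cnt=max(cv2.findContours((lab==i).astype(np.uint8),0,2)[0],key=cv2.contourArea)
        print(st[i],ce[i],cv2.minAreaRect(cnt))
E
```

```text
eef_pos: [536.3, 63.6, 46.0]
width: 0.541
eef_pos: [534.9, 124.2, 4.3]
force: [-9.7, 1.8, 30.3]
width: 0.539
grip_force: 30.0
eef_pos: [538.0, 123.7, 5.5]
force: [0.4, 0.3, 0.4]
width: 0.711
grip_force: 0.0
eef_pos: [540.8, 234.4, 88.4]
force: [0.4, 0.3, -0.2]
width: 1.001
grip_force: 0.0
eef_pos: [536.9, 347.3, 85.6]
force: [0.2, -1.3, -0.1]
width: 0.998
grip_force: 0.0
[536.94433464 347.26060552  85.58355195] 3.870301222065791
[348  68  56  41 678] [374.63274336  96.70501475] ((380.9230041503906, 94.52491760253906), (32.674129486083984, 62.05939483642578), 65.72555541992188)
[ 87  74  34  54 755] [103.41986755  95.44900662] ((103.5, 100.5), (53.0, 33.0), 90.0)
[516  85  75  76 426] [545.38732394 116.07276995] ((553.6392822265625, 122.37276458740234), (101.84568786621094, 9.52193832397461), 45.545658111572266)
[271 196  60  26 942] [297.68577495 209.20700637] ((300.80291748046875, 208.70802307128906), (59.68095397949219, 19.180435180664062), 6.581944942474365)
[ 357  214   63   37 1204] [386.41777409 233.10465116] ((387.8606872558594, 230.09072875976562), (60.79836654663086, 36.25286102294922), 3.814074993133545)
[ 159  290  131  110 3197] [215.55927432 370.52862058] ((205.82974243164062, 366.7842712402344), (169.63369750976562, 59.831443786621094), 39.193275451660156)
[501 307  30  93 475] [516.08631579 347.80842105] ((517.956298828125, 352.5862731933594), (95.87653350830078, 8.79952335357666), 74.14063262939453)
[486 310  36  90 315] [502.33333333 354.43174603] ((502.9748840332031, 355.63067626953125), (93.25587463378906, 11.249984741210938), 74.31000518798828)
```

```bash
python3 - <<'E'
from h import *
import pickle
c=pickle.load(open("t5.pkl","rb"));f=c["frame"].astype(int)
m=((f[...,0]<110)&(f[...,0]-f[...,2]>25)).astype(np.uint8)
L=np.array([(-25,-75,10),(-25,75,10),(25,75,10),(25,-50,10),(0,-75,10)])
I=m[185:235,260:345].astype(float);I=cv2.GaussianBlur(cv2.resize(I,None,fx=4,fy=4),(0,0),4)
def cost(p):
    q=(proj(c,place(p,L))-(260,185)+.5)*4-.5
    M=np.zeros_like(I,np.uint8);cv2.fillPoly(M,[np.int32(q*16)],1,shift=4)
    return ((cv2.GaussianBlur(M.astype(float),(0,0),4)-I)**2).sum()
from scipy.optimize import minimize
w=back(c,(300.8,208.7),10);print(w)
r=minimize(cost,[w[0],w[1],-.115],method="Nelder-Mead",options=dict(initial_simplex=[[w[0],w[1],-.115],[w[0]+5,w[1],-.115],[w[0],w[1]+5,-.115],[w[0],w[1],-.03]]))
print(r.x,np.degrees(r.x[2]),r.fun,I.sum())
print("grip 65",place(r.x,[[0,65,0]]))
E
```

```text
[529.17717537  53.30191769  10.        ]
[ 5.28808526e+02  5.46271363e+01 -1.08391140e-01] -6.21035486003554 1589.6715031870854 15072.0
grip 65 [[535.84016251 119.24567919   0.        ]]
```

```bash
H="python3 -m handwheel"
$H '{"gripper":[1,1,1,1,1],"travel":[[0,-40,0],[-1,-80,0],[-1,-120,0],[-1,-150,0],[-1,-180,0]],"turn":[-5,-10,-10,-10,-10]}'|grep -E "eef|width"
$H '{"gripper":[1,1,1,1,1],"travel":[[0,-30,0],[0,-49,-15],[0,-49,-40],[0,-49,-65],[0,-49,-81]],"turn":[0,0,0,0,0]}'|grep -E "eef|width|ori"
$H '{"gripper":[-1,-1,-1,-1,-1],"travel":[[0,0,0],[0,0,0],[0,0,0],[0,0,0],[0,0,0]],"turn":[0,0,0,0,0]}'|grep -E "eef|width|ori"
$H '{"gripper":[-1,-1,-1,-1,-1],"travel":[[0,0,0],[0,0,0],[0,0,0],[0,0,0],[0,0,0]],"turn":[0,0,0,0,0]}'
python3 -c "
from station import observe
import numpy as np
o=observe();p=o['eef_pos'];q=o['orientation'];print(p,2*np.degrees(np.arctan2(q[1],q[0]))-90)"
```

```text
eef_pos: [536.9, 159.0, 85.5]
width: 0.999
eef_pos: [536.1, 111.1, 2.9]
orientation: [0.747, 0.665, -0.001, 0.0]
width: 1.003
eef_pos: [538.0, 115.5, 5.8]
orientation: [0.745, 0.667, 0.001, 0.001]
width: 0.684
clock: 22.68
eef_pos: [537.5, 115.7, 5.2]
orientation: [0.745, 0.667, 0.0, 0.0]
force: [-1.1, -0.4, 6.6]
width: 0.533
grip_force: 30.0
[537.52340434 115.69868512   5.20478392] -6.363074130965927
```

```bash
H="python3 -m handwheel"
$H '{"gripper":[-1,-1,-1,-1,-1],"travel":[[0,0,15],[0,-10,30],[0,-40,30],[0,-75,30],[0,-110,30]],"turn":[0,0,1.9,1.9,1.9]}'|grep -E "eef|width"
$H '{"gripper":[-1,-1,-1,-1,-1],"travel":[[0,-30,0],[0,-60,0],[0,-75,0],[0,-82,0],[0,-82,0]],"turn":[0,0,0,0,0]}'|grep -E "eef|width|ori"
$H '{"gripper":[-1,-1,-1,-1,-1],"travel":[[0,0,0],[0,0,0],[0,0,0],[0,0,0],[0,0,0]],"turn":[0,0,0,0,0]}'
python3 -c "
from station import observe
import numpy as np
o=observe();p=o['eef_pos'];q=o['orientation'];print(p,2*np.degrees(np.arctan2(q[1],q[0]))-90)"
```

```text
eef_pos: [537.3, 5.4, 34.9]
width: 0.539
eef_pos: [536.9, -78.6, 34.3]
orientation: [0.735, 0.678, -0.0, 0.0]
width: 0.536
clock: 23.93
eef_pos: [537.3, -75.2, 34.6]
orientation: [0.733, 0.68, 0.0, -0.0]
force: [-0.2, -0.4, -1.5]
width: 0.539
grip_force: 30.0
[537.26453431 -75.1677426   34.60148507] -4.358203002689336
```

```bash
H="python3 -m handwheel"
$H '{"gripper":[-1,-1,-1,-1,-1],"travel":[[0,0,-10],[0,0,-18],[0,0,-24],[0,0,-28],[0,0,-29]],"turn":[0,0,0,0,0]}'
$H '{"gripper":[-1,-1,-1,-1,-1],"travel":[[0,0,0],[0,0,0],[0,0,0],[0,0,0],[0,0,0]],"turn":[0,0,0,0,0]}'
python3 - <<'E'
from station import *
from h import *
c=read_camera("scene");f=c["frame"].astype(int)
for r in range(216,258,2):
    s=""
    for x in range(225,315):
        R,G,B=f[r,x]
        s+= "W" if B>130 and R-B<70 else "y" if R>170 and G>140 else "#" if R<75 and R-B<30 else "b" if R<125 and R-G>25 else "g" if R-B<40 else "."
    print(r,s)
E
```

```text
clock: 24.35
eef_pos: [536.2, -76.3, 5.0]
orientation: [0.734, 0.679, -0.001, -0.001]
force: [-4.1, 0.1, 13.8]
width: 0.536
grip_force: 30.0
clock: 24.77
eef_pos: [537.2, -76.5, 5.4]
orientation: [0.734, 0.679, 0.0, -0.0]
force: [0.1, 0.1, -0.8]
width: 0.537
grip_force: 30.0
216 .yyyyyyyyyyyyyyy...ggg.bggbbbbbbgggbgbbb.bb.bbbb.b.....bgWWWWg#########ggggggggggggggggggg
218 Wyyyyyyyyyyy.g.bbbbbbbbbbbgggggg.bbbbbbbbbbbbbbbbbbbbbbbbggWWg#####g#ggggggggggggggggggggg
220 yyyyy........bbbbbbbgg.g.bb..bb..bbbbbbbbbbbbbbbbbbbbbbbbbgWWWg######ggggggggggggggggggg#g
222 yyy.b..bbbbbbbb.gg.bb.....bbbbbbbbbbbbbbbbbbbbbbbbbbbbbbbb.gg.bg##ggg#ggggggggggggg#gggggg
224 yyyyyyyybgg#.bbbbb.......b.bb...bbbbb.bbbbbbbbbbbbbb.bbbbbbbbbbbg#ggggggggg##g##gggggggggg
226 yyyyyyy.g#gbb........bbb...b.b..bb....bbbbbbbbbbbbbbbbbbbbbbbbbbbbbb.gggg#gggggggggggggggg
228 yyyyyy.gggbbbb.....bbbbb.b.b..b..b.bbbbbbbb.bbbbbbbbbbbbbbbbbbbbbb..ggWWggggggggggggggggg.
230 yyyyyyWgggbb.....bbbb......bbbbbbbbbbbbbb...bbbbbbbbbbbbbbbbbbbbb..bbggggggggggggggg.bbbbb
232 yyyyyyyy.b......b..b.bbbbbbbbbbbbbb.........bbbbbbbbbbbbbbbb
[... 470 characters left out ...]
yyy....bbbbb...................b.b.
244 ....yyyyyyyyyyWWWWWWWWWWWggggbbbbbb.WWWWWWWWgWWWWWWy....gggg..bbbbbb....................b.
246 yy...yyyyyyyyyyyWWWWWWWWWWWWWWWWgggggWWWggggggggggggggggg......bggg...y.................bb
248 yyy...yyyyyyyyyyWWWWWWWWWWWWWWWWWWWWWWWWWWWgggggggggggggggggg..bbggb...yyyy...............
250 yyyy...yyyyyyyyyyyyWWWWWyyWWWWWWWWgggWWWWWWWWWWWgggggggggggggggggggg.yyyyy...y............
252 yyyyyyy..yyyyyyyyyyyyyy.yyyyWggggggggWWWWWWWWWgggggggg.gggggggggggb...yyyy................
254 yyyyyyy...yyyyyyyyyyyyyyyy...bb.ggggggggWWggggggggggggbbbbb....ggbb.......bbbbbb..........
256 yyyyyyyy...yyyyyyyyyy............gggggggggggggggggg.........b....bbbbbbbbbbbb.......yyyyy.
```

half_b is flat, with no contact force. I'll release it and push it home.

```bash
H="python3 -m handwheel"
$H '{"gripper":[0.4,0.4,0.4,0.4,0.4],"travel":[[0,0,0],[0,0,0],[0,0,0],[0,0,0],[0,0,0]],"turn":[0,0,0,0,0]}'|grep -E "eef|force|width"
$H '{"gripper":[0.4,0.4,0.4,-1,-1],"travel":[[0,0,15],[0,0,35],[1,15,35],[3,34,35],[3,34,35]],"turn":[0,0,0,0,0]}'|grep -E "eef|force|width"
$H '{"gripper":[-1,-1,-1,-1,-1],"travel":[[0,0,0],[0,0,0],[0,0,0],[0,0,-18],[0,0,-35]],"turn":[0,0,0,0,0]}'|grep -E "eef|force|width"
$H '{"gripper":[-1,-1,-1,-1,-1],"travel":[[0,0,0],[-0.4,-5,0],[-0.8,-10,0],[-1.2,-15,0],[-1.6,-20,0]],"turn":[0,0,0,0,0]}'|grep -E "eef|force|width"
$H '{"gripper":[-1,-1,-1,-1,-1],"travel":[[-0.2,-2,0],[-0.4,-4,0],[-0.4,-5,0],[-0.4,-6,0],[-0.4,-6,0]],"turn":[0,0,0,0,0]}'|grep -E "eef|force|width"
```

```text
eef_pos: [537.3, -76.5, 5.6]
force: [0.4, -0.5, -0.7]
width: 0.698
grip_force: 0.0
eef_pos: [541.1, -38.0, 41.3]
force: [0.5, 1.5, -0.4]
width: 0.6
grip_force: 0.0
eef_pos: [541.2, -43.9, 5.9]
force: [-0.5, 0.2, 0.3]
width: 0.24
grip_force: 0.0
eef_pos: [539.2, -63.5, 6.4]
force: [1.4, 0.2, 0.5]
width: 0.005
grip_force: 0.1
eef_pos: [538.2, -68.5, 5.7]
force: [0.1, -0.1, 0.1]
width: 0.004
grip_force: 0.0
```

```bash
H="python3 -m handwheel"
$H '{"gripper":[-1,-1,-1,-1,-1],"travel":[[-0.2,-2,0],[-0.4,-4,0],[-0.6,-6,0],[-0.7,-8,0],[-0.7,-9,0]],"turn":[0,0,0,0,0]}'|grep -E "eef|force|width"
$H '{"gripper":[-1,-1,-1,-1,-1],"travel":[[-0.1,-1,0],[-0.2,-2,0],[-0.2,-2,0],[-0.2,-2,0],[-0.2,-2,0]],"turn":[0,0,0,0,0]}'|grep -E "eef|force|width"
$H '{"gripper":[-1,-1,-1,-1,-1],"travel":[[-0.1,-1,0],[-0.2,-2,0],[-0.2,-2,0],[-0.2,-2,0],[-0.2,-2,0]],"turn":[0,0,0,0,0]}'|grep -E "eef|force|width"
$H '{"gripper":[-1,-1,-1,-1,-1],"travel":[[-0.1,-1,0],[-0.2,-2,0],[-0.2,-2,0],[-0.2,-2,0],[-0.2,-2,0]],"turn":[0,0,0,0,0]}'|grep -E "eef|force|width"
```

```text
eef_pos: [537.4, -77.9, 5.5]
force: [0.1, 1.1, 0.5]
width: 0.006
grip_force: 0.3
eef_pos: [537.2, -79.6, 5.5]
force: [-0.4, 0.8, -0.5]
width: 0.007
grip_force: 0.0
eef_pos: [537.2, -81.0, 5.6]
force: [0.8, 0.9, -0.9]
width: 0.001
grip_force: 1.0
eef_pos: [537.6, -81.3, 5.7]
force: [0.7, 5.2, 0.1]
width: 0.006
grip_force: 3.0
```

```bash
H="python3 -m handwheel"
$H '{"gripper":[-1,-1,-1,-1,-1],"travel":[[-0.1,-1,0],[-0.2,-2,0],[-0.2,-2,0],[-0.2,-2,0],[-0.2,-2,0]],"turn":[0,0,0,0,0]}'|grep -E "eef|force|width"
$H '{"gripper":[-1,-1,-1,-1,0],"travel":[[0,8,0],[0,16,5],[0,45,40],[0,80,80],[0,120,110]],"turn":[0,0,0,0,0]}'|grep -E "eef|force|width"
$H '{"gripper":[0,0,0,0,0],"travel":[[0,40,0],[0,80,0],[0,120,0],[0,160,0],[0,200,0]],"turn":[0,0,0,0,0]}'|grep -E "eef|width"
$H '{"gripper":[0,0,0,0,0],"travel":[[0,30,0],[0,60,0],[0,60,0],[0,60,0],[0,60,0]],"turn":[-7,-14,-21,-28,-35]}'|grep -E "eef|width"
python3 - <<'E'
from station import *
from h import *
import pickle
ct=read_camera("top");cs=read_camera("scene");pickle.dump((ct,cs),open("p6.pkl","wb"))
f=ct["frame"].astype(int)
def show(f,r0,r1,x0,x1):
  for r in range(r0,r1):
    s=""
    for x in range(x0,x1):
        R,G,B=f[r,x]
        s+= "W" if B>125 and R-B<70 else "y" if R>165 and G>130 else "#" if R<80 and R-B<25 else "b" if R<110 and R-G>25 else "g" if R-B<40 else "."
    print(r,s)
print("top cols 350-435");show(f,160,258,350,435)
print("scene cols 262-310");show(cs["frame"].astype(int),228,262,262,310)
E
```

```text
eef_pos: [537.9, -81.5, 5.8]
force: [2.7, 9.6, 0.1]
width: 0.008
grip_force: 4.7
eef_pos: [536.4, 15.7, 102.2]
force: [1.2, 0.1, 0.7]
width: 0.038
grip_force: 0.0
eef_pos: [536.4, 217.7, 101.3]
width: 0.393
eef_pos: [536.1, 277.1, 100.8]
width: 0.501
top cols 350-435
160 .....................................................................................
161 .....................................................................................
162 .....................................................................................
163 .....................................................................................
164 ...............................bbb...................................................
165 ..............................bbbb...................................................
166 ............................bbbbbbb..................................................
167 .............bbbbbbbb.......bbbbbb...................................................
168 ............bbbbbbbbbbbb...bbgbbbb...................................................
169 .............bbbbb
[... 9108 characters left out ...]
yyyy....y..
249 WWWWWWWWWWggggggggggggggggg.ggb.yyyyyyyyyy....y.
250 WWWWWWWWWWWgggggggggggggggg.ggb.yyyyyyyyyyyy....
251 WWWWWWWWWWWgggggggggggggggggggb.yyyyyyyyyyyy.y..
252 WWWWWWWWWWgggggggggggggggggg.b.yyyyyyyyyy.yyy...
253 ggWWWWggggggggggg.b.g.gggggg....yyyy............
254 gggWWWgggggggggggb..b....bb..................yy.
255 gggggggggggggggg......b.....................yyyy
256 gggggggggggggg....yy.......................yyyyy
257 ggggggggggg...yyyyyy....yyy..............yyyyyyy
258 gggggggg....yyyyyyyyyyyyyyyyyyy......y.yyyyyyyyy
259 ggggg....yyyyyyyyyyyyyyyyyyyyyyyyyyyyyyyyyyyyyyy
260 ggg....yyyyyyyyyyyyyyyyyyyyyyyyyyyyyyyyyyyyyyyyy
261 ...yyyyyyyyyyyyyyyyyyyyyyyyyyyyyyyyyyyyyyyyyyyyy
```

```bash
python3 - <<'E'
from h import *
import pickle
ct,cs=pickle.load(open("p6.pkl","rb"))
print(back(ct,(381.5,166),62),back(cs,(290.5,243),62))
print("pivot",back(ct,(399.5,190),31))
pj=[445.4,-234.2,-.079]
P=place(pj,[(120.5,60,31)]);print("pivot model",P)
for t in np.arange(0,1.5,.1):
    a=-.079+np.radians(35)+t; k=P[0,:2]+75*np.array([np.cos(a),np.sin(a)]);print(round(t,1),k.round(1),round(np.degrees(a),1))
from station import *
o=observe();print(o["eef_pos"],2*np.degrees(np.arctan2(o['orientation'][1],o['orientation'][0]))-90)
E
```

```text
[ 627.71464515 -140.07919594   62.        ] [ 632.42527908 -139.84632233   62.        ]
pivot [ 574.52954564 -188.38703551   31.        ]
pivot model [[ 570.25924642 -183.89673387   31.        ]]
0.0 [ 634.9 -145.9] 30.5
0.1 [ 630.8 -139.6] 36.2
0.2 [ 626.1 -133.8] 41.9
0.3 [ 620.8 -128.5] 47.7
0.4 [ 615.  -123.7] 53.4
0.5 [ 608.8 -119.5] 59.1
0.6 [ 602.1 -116. ] 64.9
0.7 [ 595.2 -113.2] 70.6
0.8 [ 588. -111.] 76.3
0.9 [ 580.6 -109.6] 82.0
1.0 [ 573.2 -109. ] 87.8
1.1 [ 565.7 -109. ] 93.5
1.2 [ 558.2 -109.9] 99.2
1.3 [ 550.9 -111.4] 105.0
1.4 [ 543.8 -113.7] 110.7
[536.47205952 276.35667451 100.89772833] -39.53027476097847
```

```bash
H="python3 -m handwheel"
$H '{"gripper":[0,0,0,0,0],"travel":[[0,-20,25],[0,-50,50],[0,-90,55],[0,-130,55],[0,-170,55]],"turn":[-7,-14,-20,-20,-20]}'|grep -E "eef|width"
$H '{"gripper":[0,0,0,0,0],"travel":[[8,-40,0],[20,-80,0],[35,-120,0],[50,-150,0],[65,-180,0]],"turn":[0,0,0,0,0]}'|grep -E "eef|width"
$H '{"gripper":[0,0,0,0,0],"travel":[[15,-35,0],[31,-69,0],[31,-69,0],[31,-69,0],[31,-69,0]],"turn":[0,0,0,0,0]}'|grep -E "eef|width"
$H '{"gripper":[0,0,0,0,0],"travel":[[0,0,-30],[0,0,-60],[0,0,-85],[0,0,-100],[0,0,-110]],"turn":[0,0,0,0,0]}'
python3 -c "
from station import observe
import numpy as np
o=observe();p=o['eef_pos'];q=o['orientation'];print(p,2*np.degrees(np.arctan2(q[1],q[0]))-90,o['joints'])"
```

```text
eef_pos: [536.9, 104.8, 157.0]
width: 0.5
eef_pos: [601.6, -76.9, 156.1]
width: 0.5
eef_pos: [632.0, -142.3, 155.4]
width: 0.503
clock: 32.0
eef_pos: [630.7, -139.4, 43.4]
orientation: [0.964, 0.265, -0.002, -0.001]
force: [-0.6, -0.1, -0.5]
width: 0.498
grip_force: 0.0
[ 630.68337722 -139.40231412   43.41637392] -59.20951505268651 [ 0.21100979  0.6747181  -0.04753206  1.68564138  0.04016353  0.78631383
 -0.88802047]
```

Down around the knob with no contact. Closing gently.

```bash
H="python3 -m handwheel"
$H '{"gripper":[-1,-1,-1,-1,-1],"travel":[[0,0,0],[0,0,0],[0,0,0],[0,0,0],[0,0,0]],"turn":[0,0,0,0,0]}'
$H '{"gripper":[-1,-1,-1,-1,-1],"travel":[[0,0,0],[0,0,0],[0,0,0],[0,0,0],[0,0,0]],"turn":[0,0,0,0,0]}'
```

```text
clock: 32.42
eef_pos: [633.8, -141.1, 47.3]
orientation: [0.965, 0.264, 0.001, -0.0]
force: [-0.0, 3.9, 2.3]
width: 0.188
grip_force: 1.8
clock: 32.83
eef_pos: [633.8, -141.0, 47.2]
orientation: [0.965, 0.264, 0.001, -0.0]
force: [-0.7, 3.8, 6.9]
width: 0.162
grip_force: 30.0
```

```bash
H="python3 -m handwheel"
$H '{"gripper":[-1,-1,-1,-1,-1],"travel":[[-5.1,7.6,0],[-11.1,14.5,0],[-17.9,20.6,0],[-25.4,25.8,0],[-33.5,30.1,0]],"turn":[7,14,21,28,35]}'
$H '{"gripper":[-1,-1,-1,-1,-1],"travel":[[0,0,0],[0,0,0],[0,0,0],[0,0,0],[0,0,0]],"turn":[0,0,0,0,0]}'
```

```text
clock: 33.25
eef_pos: [599.8, -113.6, 47.1]
orientation: [0.84, 0.543, 0.0, 0.001]
force: [-1.0, -2.6, 4.1]
width: 0.161
grip_force: 30.0
clock: 33.67
eef_pos: [598.6, -113.2, 47.0]
orientation: [0.841, 0.541, -0.001, 0.0]
force: [-4.9, 0.5, 9.6]
width: 0.165
grip_force: 30.0
```

```bash
H="python3 -m handwheel"
$H '{"gripper":[-1,-1,-1,-1,-1],"travel":[[-5,1.8,0],[-10,3.1,0],[-16,4.3,0],[-22,4.9,0],[-26.8,5.1,0]],"turn":[4,8,13,17,21]}'
$H '{"gripper":[-1,-1,-1,-1,-1],"travel":[[0,0,0],[0,0,0],[0,0,0],[0,0,0],[0,0,0]],"turn":[0,0,0,0,0]}'
```

```text
clock: 34.08
eef_pos: [573.9, -108.0, 47.1]
orientation: [0.727, 0.686, 0.001, 0.002]
force: [1.5, 0.2, 3.5]
width: 0.163
grip_force: 30.0
clock: 34.5
eef_pos: [572.9, -107.9, 47.0]
orientation: [0.729, 0.685, 0.0, 0.001]
force: [-1.1, 1.6, 9.5]
width: 0.163
grip_force: 30.0
```

```bash
H="python3 -m handwheel"
$H '{"gripper":[-1,-1,-1,-1,-1],"travel":[[-3,0,0],[-6,-0.2,0],[-9,-0.5,0],[-10.5,-0.6,0],[-10.5,-0.6,0]],"turn":[3,6,8,8,8]}'
$H '{"gripper":[-1,-1,-1,-1,-1],"travel":[[-2,-0.2,0],[-3,-0.4,0],[-4,-0.6,0],[-4,-0.6,0],[-4,-0.6,0]],"turn":[2,3,3,3,3]}'
python3 - <<'E'
from station import *
from h import *
import pickle
_,c0=pickle.load(open("p6.pkl","rb"));c=read_camera("scene");pickle.dump(c,open("s7.pkl","wb"))
# rail shift: profiles across the rail/batten along jig x at several y, z=15.5
pj=[446.5,-233.5,-.078]
for n,q in(("before",c0),("now",c)):
    g=q["frame"].astype(np.float32)
    xs=np.arange(-40,60,2.)
    pr=[]
    for y in range(25,90,3):
        uv=proj(q,place(pj,np.c_[xs,np.full_like(xs,y),np.full_like(xs,13)])).astype(np.float32)
        pr.append(cv2.remap(g,uv[None,:,0],uv[None,:,1],cv2.INTER_LINEAR)[0])
    print(n,np.mean(pr,0).sum(1).astype(int).tolist())
E
```

```text
clock: 34.92
eef_pos: [564.0, -108.2, 47.0]
orientation: [0.679, 0.734, 0.001, 0.002]
force: [3.0, 0.9, 6.5]
width: 0.165
grip_force: 30.0
clock: 35.33
eef_pos: [560.3, -108.6, 47.0]
orientation: [0.66, 0.751, 0.001, 0.002]
force: [2.4, 1.2, 6.4]
width: 0.162
grip_force: 30.0
before [515, 561, 597, 614, 618, 616, 602, 569, 507, 430, 369, 334, 314, 296, 279, 265, 254, 240, 220, 199, 193, 214, 254, 294, 324, 335, 331, 320, 309, 304, 296, 287, 281, 275, 271, 269, 271, 272, 272, 274, 273, 272, 271, 267, 259, 246, 229, 218, 222, 240]
now [445, 490, 526, 543, 548, 544, 526, 491, 430, 353, 290, 254, 238, 232, 229, 224, 213, 197, 184, 184, 205, 238, 268, 287, 289, 282, 271, 263, 254, 246, 242, 238, 237, 236, 236, 238, 242, 246, 247, 248, 248, 246, 244, 245, 247, 250, 253, 256, 259, 259]
```

```bash
H="python3 -m handwheel"
$H '{"gripper":[0,0,0,0,0],"travel":[[0,0,0],[0,0,0],[0,0,0],[0,0,0],[0,0,30]],"turn":[0,0,0,0,0]}'|grep -E "eef|force|width"
$H '{"gripper":[0,0,0,0,0],"travel":[[0,0,30],[0,0,60],[-10,40,70],[-20,80,70],[-20,120,70]],"turn":[0,0,0,0,0]}'|grep -E "eef|force|width"
$H '{"gripper":[0,0,0,0,0],"travel":[[0,40,0],[0,80,0],[0,120,0],[0,160,0],[0,200,0]],"turn":[0,0,0,0,0]}'|grep -E "eef|width"
$H '{"gripper":[0,0,0,0,0],"travel":[[0,40,0],[0,80,0],[0,80,0],[0,80,0],[0,80,0]],"turn":[0,0,0,0,0]}'|grep -E "eef|width"
python3 - <<'E'
from station import *
from h import *
import pickle
t0,s0=pickle.load(open("p6.pkl","rb"));t=read_camera("top");s=read_camera("scene");pickle.dump((t,s),open("p8.pkl","wb"))
pj=[445,-234,-.079]
for n,q in(("top before",t0),("top now",t),("sc before",s0),("sc now",s)):
    g=q["frame"].astype(np.float32); xs=np.arange(-40,112,2.); pr=[]
    for y in range(30,130,2):
        uv=proj(q,place(pj,np.c_[xs,np.full_like(xs,y),np.full_like(xs,13)])).astype(np.float32)
        pr.append(cv2.remap(g,uv[None,:,0],uv[None,:,1],cv2.INTER_LINEAR)[0])
    print(n,np.mean(pr,0).sum(1).astype(int).tolist())
f=t["frame"].astype(int)
for r in range(170,250,2):
    s_=""
    for x in range(345,435):
        R,G,B=f[r,x]
        s_+= "W" if B>125 and R-B<70 else "y" if R>165 and G>130 else "#" if R<80 and R-B<25 else "b" if R<110 and R-G>25 else "g" if R-B<40 else "."
    print(r,s_)
E
```

```text
eef_pos: [552.5, -108.1, 70.4]
force: [0.3, 0.0, -0.5]
width: 0.468
grip_force: 0.0
eef_pos: [536.3, 11.5, 146.4]
force: [-0.3, -0.4, -0.2]
width: 0.502
grip_force: 0.0
eef_pos: [537.1, 212.8, 145.3]
width: 0.501
eef_pos: [537.3, 290.9, 144.8]
width: 0.501
top before [291, 300, 334, 385, 428, 445, 444, 440, 432, 412, 371, 320, 281, 254, 236, 218, 207, 204, 201, 199, 201, 206, 218, 232, 240, 239, 237, 232, 227, 222, 215, 211, 209, 207, 205, 204, 205, 206, 208, 207, 205, 204, 204, 214, 246, 296, 336, 335, 292, 245, 219, 213, 211, 210, 210, 209, 208, 208, 208, 208, 207, 204, 206, 210, 216, 222, 224, 227, 230, 233, 239, 259, 304, 350, 369, 361]
top now [294, 302, 335, 386, 429, 446, 447, 443, 435, 412, 371, 316, 271, 241, 220, 208, 204, 204, 205, 208, 216, 231, 245, 250, 244, 238, 233, 227, 221, 216, 213, 210, 208, 207, 208, 209, 211, 211, 210, 209, 206, 205, 204, 204, 208, 211, 213, 216, 217, 215, 213, 212, 212, 210, 210, 210, 209, 208, 206, 209, 214, 221, 225, 228, 232, 235, 236, 244, 279, 333, 384, 408, 403, 382, 354, 325]
sc before [484, 523, 565, 596, 608, 611, 608, 595, 563, 501, 4
[... 3816 characters left out ...]
bbbbbb...b....bbb...yyyyyyyy.......
236 yyWWWWWWWWgg.bbbbbbbbbbbb.......bbbbbbbbbbbbbbbbbbbbbbbbb........bbbbbbb...yyyyyyy........
238 ...........bbbbbbbbbbbbbbbbbbb.......bbbbb.b....................bbbbbggg...yyyyyyy........
240 ............bb..bbbbbbbbbbbbbbbbbbbbbbbbb...........bbbbbbb....bbb.ggg...yyyyyyyyy........
242 ............bb..bbbbbbbbbbbbbbbbbbbbbbbbbbbbbbbbbbbbbbbbbbbbb.bbb.ggg..yyyyyyyyyyy........
244 ..................bbbbbbbbbbbbbbbbbbbbbbbbbbbbbbbbbbbbbbbbbbbbbbbbbb..yyyyyyyyyyyy........
246 ..........................ggg.........bbbbbggbbbbbbbbbbbbbbbbbbbbbbbb.....yyyyyyyy........
248 ............bbb.yyyyyyyyyyyyyyyyy..........gg.......b.bbbbbgg.bbbbbbbbbbb.yyyyyyy.........
```

```bash
python3 - <<'E'
from h import *
import pickle
t0,s0=pickle.load(open("p6.pkl","rb"));t,s=pickle.load(open("p8.pkl","rb"))
# resample along jig x at spring level; B-channel (springs grey, wood low B), find spring columns
pj=[445,-234,-.079]
for n,a,b in(("top",t0,t),("sc",s0,s)):
    R=[]
    for q in(a,b):
        xs=np.arange(-30,2,1.);ys=np.arange(5,140,1.)
        X,Y=np.meshgrid(xs,ys);uv=proj(q,place(pj,np.c_[X.ravel(),Y.ravel(),np.full(X.size,13)])).astype(np.float32).reshape(*X.shape,2)
        R.append(cv2.remap(q["frame"].astype(np.float32),uv[...,0],uv[...,1],cv2.INTER_CUBIC)[...,2])
    col=R[0][:,12:22].mean(1); pk=[i for i in range(3,len(col)-3) if col[i]==col[i-3:i+4].max() and col[i]>np.median(col)+10]
    print(n,"y",[int(ys[i]) for i in pk])
    for k in(0,1):print(k,np.mean([R[k][i-2:i+3].mean(0) for i in pk],0).astype(int).tolist())
E
```

```text
top y [29, 69, 108]
0 [101, 101, 100, 100, 100, 100, 100, 102, 104, 106, 109, 112, 115, 117, 115, 111, 105, 96, 85, 74, 63, 55, 49, 46, 45, 44, 42, 41, 41, 42, 44, 45]
1 [100, 100, 100, 101, 101, 101, 101, 102, 104, 107, 109, 111, 111, 110, 105, 98, 88, 78, 67, 58, 50, 44, 42, 41, 42, 43, 42, 43, 45, 47, 49, 52]
sc y [30, 69, 110]
0 [158, 157, 156, 154, 150, 145, 139, 132, 126, 121, 119, 121, 126, 130, 132, 131, 126, 117, 105, 93, 82, 73, 66, 61, 58, 55, 53, 50, 47, 45, 43, 43]
1 [159, 158, 157, 155, 152, 147, 141, 132, 123, 114, 107, 101, 98, 96, 94, 90, 84, 78, 72, 66, 62, 60, 58, 56, 54, 52, 50, 47, 46, 46, 48, 53]
```

The joint is closed, and the image shifts put the rail at roughly 2 mm pressed back. The gripper is clear of everything, so I'm handing in.

```bash
python3 -c "
from station import *
print(sign_off())"
```

```text
the job is handed in; nothing more can be done
None
```

I handed the job in with both halves pushed home against the end stop, the joint closed by the cam lever and the rail pressed back about 2 mm (image estimates ran from 1.6 to 3.5 mm); the gripper is clear and I touched none of the bystanders.

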